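# Free the tea infuser from the cast-iron pot and close the pot

## Robot

A 6-joint arm with a two-finger parallel gripper is mounted at the origin on a cart in front of the work surface, level with it; the furniture and walls round the work are solid. World frame = base frame: x ahead of the robot, y to its left, z up, the work surface at z = 0. Lengths are in m, angles in rad, forces in N, time in s.
With the tool pointing down it reaches from about 0.275 to 0.825 m from the base axis. Payload 4.9 kg.
Tool frame: the origin (TCP) lies between the finger pads; the fingertips stand bot.tip_extent ahead of it and the grasp point (between the pads) lies 8 mm behind it (bot.tip_extent is the distance from the TCP to the fingertips, in m); z points along the fingers, y is the line along which they close (so a half turn about z gives the same grasp; the last joint's range is limited). The gripper opens to 85 mm and grips with 20 to 120 N. Pads are 22 mm wide; open, the fingers measure 114 mm over their backs; the gripper's body (76 mm by 85 mm) begins 54 mm behind the grasp point. The pads swing forward as they close: fully open they stand 13 mm farther back than shut.
Start: joints at [-1.369, 0.326, -0.193, 1.052, 0, 1.437], TCP at [0.181, -0.519, 0.242] pointing down, gripper open.
Joint ranges: [-2.65, 2.65], [-0.97, 1.79], [-1.3, 1.35], [-1.93, 2.1], [-1.47, 1.37], [-3.14, 3.14]. Speed limits (rad/s): [2.57, 2.57, 3.14, 3.14, 3.14, 3.14].

## Interface

Orientations are given as a unit quaternion [w, x, y, z].
In Python, from cell import bot, vision, ticket gives the robot as it stands.
- The arm moves only by the tool carry_out, never from a script. Its argument "series" is a list of rows, each a list of 3 entries, a list of its own where there are three numbers: the shift along the tool's x, y, z in mm, then the turn, a rotation vector about the tool's x, y, z in degrees, then the opening, from -1 (shut) to 1 (fully open). A call has 1 to 20 rows; each row shifts and turns the commanded pose from where the row before left it, along the tool's axes as they then stand; what a row does not reach is not made up. A row lasts 1/12 s, in which the tool goes at most 41.7 mm and 7.16 degrees, less where a joint would pass 70% of its speed; a pose out of reach is approached as far as the arm can. A call with a gripper value outside its range is refused whole. The fingers move at their own pace and stop on an object; "newtons" is the grip in N (left out, the last holds). Time passes only in rows, so rows that do not move let the fingers close. It gives the time, the measured TCP pose, the force, the opening and the grip force at its end, in the units of the state.
- bot.sense(): the state, without advancing time (a new reading comes with each control period).
- vision.read_camera(name): name is "side" or "top"; returns the picture (480x640x3 uint8, red, green, blue); there is no depth.
- vision.camera_info(name): a dict with "intrinsics" (3x3 intrinsics, pixels), "T" (4x4, takes a point from camera to world coordinates). Camera axes: x right, y up, looking along -z (the intrinsics and any distortion apply to the point x, -y, -z); pixel columns grow to the right and rows downward; lengths in m; the calibration is good to about 2 mm. A picture is of the moment at which its call begins. camera_info takes no time and is no camera call.
- ticket.finish_job(): hands the job in; it is judged then, once.
The state is a dict: "time": time; "joints": joint angles; "qd": joint speeds; "effort": joint torques, N m; "position": TCP position; "tool_rot": TCP orientation; "contact_force": force on the tool from outside, world axes, zero at the start; "ft_torque": the same for the moment, N m; "finger_gap": finger opening in m; "gripper_force": force on a finger pad.
Only numpy, scipy, OpenCV 4.12 (cv2) and the standard library are available. Lean on these libraries where they do the work, as an engineer would, in place of code of your own. Each camera call takes 0.05 s, during which the arm holds its last target. There are 200 camera calls.

## Task

The tea infuser is stuck by its seal in the neck of the cast-iron teapot. Pull it straight up out of the pot by its wooden grip, without lifting, tipping or dragging the pot, and stand it upright in the white drip dish. Then put the lid on the teapot so that it sits fully home, and leave the pepper mill, the timer and the cup where they are; nothing is to be dropped.

Things in the scene. Friction and masses are not known exactly. Their poses are not given: they have to be found in the camera images.
- teapot: Loose black cast-iron teapot, about 1.4 kg. Origin: centre of its underside; z up; +x points along the spout (tip 97 mm from the axis, 83 mm up), the ear handle is on the -x side (96 mm from the axis, below the rim). Belly 118 mm across; upright neck 80 mm across outside, its rim 80 mm above the underside.
- teapot_mouth (a point): Centre of the teapot's round mouth at rim height. The mouth is 68 mm across inside and the neck stays that wide for 16 mm down.
- infuser: Steel basket, 58 mm across, 0.12 kg, nested in the teapot. Origin: centre of its flat 53 mm foot; z up. Its flange, 78 mm across, 2.5 mm thick, underside 62 mm above the foot, rests on the pot's rim. A grey springy seal under it grips the neck: freeing it takes 5 to 10 N over the first 10 mm of lift, then it hangs loose; its foot leaves the mouth after 62 mm.
- infuser_grip (a point): Centre of the pale wooden grip bar on the infuser's hoop: a bar 12 mm wide (along the infuser's x), 32 mm long (along its y), 14 mm high, centred over the basket, 94.5 mm above the infuser's foot and 30 mm above the flange's top. Same axes as the infuser.
- drip_dish: Loose round white stoneware dish, 104 mm across at the rim, 20 mm high, about 0.45 kg. Origin: centre of its underside; z up.
- dish_floor (a point): Centre of the dish's flat inner floor, 5 mm above its underside; the floor is 68 mm across, the wall slopes outward from it.
- pot_lid: Loose black cast-iron lid, about 0.2 kg, right way up on the worktop, round. Origin: centre of the underside of its skirt; z up. The skirt is 62 mm across and 8 mm deep, the plate above it 83 mm across with its top up to 15 mm above the origin. A round knob, 14 mm across at its waist (20 mm up) and 23 mm across at 36 mm up, stands in the middle; its top is 42 mm above the origin.
- lid_knob (a point): On the lid's axis, at the widest part of its knob (23 mm), 36 mm above the underside of the skirt and 21 mm above the plate.
- lid_seat (a point): On the lid's axis at the underside of its plate, 8 mm above the underside of the skirt; with the lid fully home this point coincides with teapot_mouth.
- mill: Bystander: dark wooden pepper mill, 58 mm across, 170 mm high, behind the work. Origin: centre of its underside.
- timer: Bystander: round kitchen timer, green dial on white base, 65 mm across, 58 mm high, behind the work. Origin: centre of its underside.
- tea_cup: Bystander: white square cup without a handle, 62 mm wide, 87 mm high, behind the work. Origin: centre of its underside.

How it is judged:
On the way, in this order (a step that is already met when the one before it is completed fails the run):
1. the infuser has been pulled clear of the teapot (z of infuser in the frame of teapot above 0.08 m), for 0.1 s.
2. the infuser stands upright on the floor of the drip dish, let go (horizontal distance between infuser and dish_floor below 0.015 m and z of infuser in the frame of dish_floor below 0.004 m and angle between infuser's own z axis and vertical below 0.1 rad and contact force between the fingers and infuser below 0.1 N), for 0.2 s.
3. the lid sits home in the mouth of the teapot, let go (horizontal distance between lid_seat and teapot_mouth below 0.006 m and z of lid_seat in the frame of teapot_mouth below 0.003 m and angle between the z axis of pot_lid and the z axis of teapot, either way round below 0.06 rad and contact force between the fingers and pot_lid below 0.1 N), for 0.2 s.
At the end, for the whole second after the job is handed in: Infuser upright (0.1 rad) on the dish's floor within 15 mm of its centre, dish on the worktop; lid home: plate within 3 mm of the rim, 6 mm of the mouth's centre, level with it to 0.06 rad; teapot upright on the worktop; all at rest (horizontal distance between infuser and dish_floor below 0.015 m and z of infuser in the frame of dish_floor below 0.004 m and angle between each of infuser, drip_dish's own z axis and vertical below 0.1 rad and height (world z) of drip_dish below 0.01 m and horizontal distance between lid_seat and teapot_mouth below 0.006 m and z of lid_seat in the frame of teapot_mouth below 0.003 m and angle between the z axis of pot_lid and the z axis of teapot, either way round below 0.06 rad and angle between teapot's own z axis and vertical below 0.05 rad and height (world z) of teapot below 0.005 m and linear speed of each of infuser, pot_lid below 0.02 m/s); the robot touches nothing.
It fails at once if the teapot is lifted by more than 10 mm, tipped by more than 0.2 rad or dragged by more than 30 mm (height (world z) of teapot above 0.01 m or angle between teapot's own z axis and vertical above 0.2 rad or distance of teapot from where it was at the start of the episode above 0.03 m).
It fails at once if the infuser is tilted by more than 0.35 rad (angle between infuser's own z axis and vertical above 0.35 rad).
It fails at once if the infuser or the lid is dropped (falls free faster than 0.7 m/s, a drop of about 25 mm) ((linear speed of infuser above 0.7 m/s and contact force between the fingers and infuser below 0.2 N) or (linear speed of pot_lid above 0.7 m/s and contact force between the fingers and pot_lid below 0.2 N)).
It fails at once if the pepper mill, the timer or the cup is moved by more than 20 mm (distance of any of mill, timer, tea_cup from where it was at the start of the episode above 0.02 m).
It also fails if it takes over 54 s, if anything falls off the work surface, if the arm or the gripper's body presses on something with over 40 N, if the wrist force passes 120 N, or if a joint passes its speed limit or range.

## Working session

There is one attempt and no reset: what is moved stays moved. The work goes in short steps, Python scripts to look and compute and a tool call to move; the robot and the scene stay as the last step left them, time stands still between calls to the robot, and variables do not carry over. Pictures are saved under pics/ and viewed, at most 11 in all, crops included, and the job is handed in when it is done.

Besides the shell and the picture viewer there is one more tool, called after "Call:" by a JSON object that holds its "name" and its "arguments", one argument or row to a line. carry_out: Moves the arm, as the interface text tells. Its arguments: {"type":"object","properties":{"series":{"type":"array","items":{"type":"array"}},"newtons":{"type":"number"}},"required":["series"]}

```bash
ls; mkdir -p pics; python3 - <<'E'
from cell import bot, vision
import cv2
for n in("side","top"):
    i=vision.camera_info(n); print(n,i)
    cv2.imwrite(f"pics/{n}0.png",vision.read_camera(n)[:,:,::-1])
print(bot.sense(), bot.tip_extent)
E
```

```text
pics
side {'intrinsics': array([[443.65648805,   0.        , 314.06612368],
       [  0.        , 443.65648805, 234.30397938],
       [  0.        ,   0.        ,   1.        ]]), 'T': array([[ 0.89543866,  0.2735209 , -0.35124909,  0.37008661],
       [-0.4451823 ,  0.54745232, -0.70859627, -0.83962471],
       [-0.00152376,  0.79087438,  0.61197663,  0.62320194],
       [ 0.        ,  0.        ,  0.        ,  1.        ]])}
top {'intrinsics': array([[503.53073996,   0.        , 325.52823182],
       [  0.        , 503.53073996, 240.50869127],
       [  0.        ,   0.        ,   1.        ]]), 'T': array([[-0.03312747,  0.97614987, -0.21455538,  0.47714625],
       [-0.99943682, -0.03350377,  0.00188352, -0.21345565],
       [-0.00534982,  0.21449694,  0.97671001,  0.92910005],
       [ 0.        ,  0.        ,  0.        ,  1.        ]])}
{'time': 0.1, 'joints': array([-1.36918001e+00,  3.26852736e-01, -1.93482334e-01,  1.05197199e+00,
       -2.86100865e-05,  1.43661862e+00]), 'qd': array([ 1.35139113e-03, -7.59867298e-05,  3.16488571e-03, -1.14929537e-03,
        1.00474149e-03, -2.46276366e-03]), 'effort': array([ 1.05333565e-03, -4.44238400e+01,  2.63038284e+01,  7.82770221e-03,
       -8.75290880e-05, -9.71944445e-07]), 'position': array([ 0.18115048, -0.51879079,  0.24158997]), 'tool_rot': array([-7.54455762e-04,  9.85938092e-01,  1.67109267e-01, -3.97625424e-05]), 'contact_force': array([ 0.36258355,  0.07507121, -0.41128361]), 'ft_torque': array([-0.04649805,  0.0316597 ,  0.0140257 ]), 'gripper_force': 0.0, 'finger_gap': 0.08549695626372825} 0.011
```

View pics/side0.png

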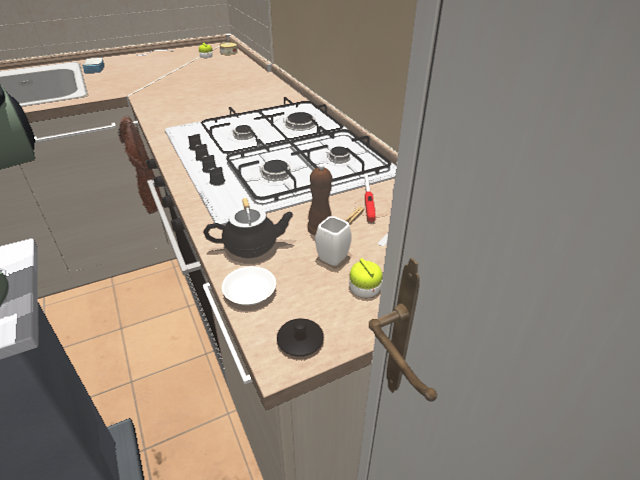

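View pics/top0.png

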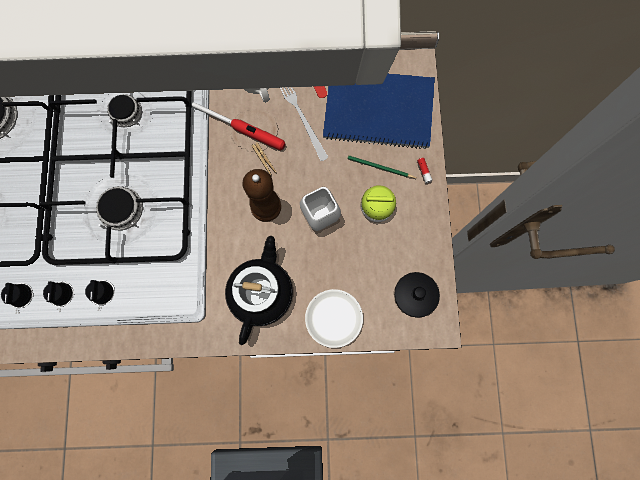

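The side view shows the pot at (249,235), the dish at (249,287) and the lid at (300,338). In the top view the grip is at (252,287), the dish at (334,318) and the lid at (418,295). Enlarged crops next.

```bash
python3 - <<'E'
import cv2
t=cv2.imread("pics/top0.png")[225:355,220:450]; s=cv2.imread("pics/side0.png")[190:360,195:335]
cv2.imwrite("pics/t1.png",cv2.resize(t[:, :],None,fx=3.4,fy=3.4,interpolation=cv2.INTER_CUBIC))
cv2.imwrite("pics/s1.png",cv2.resize(s,None,fx=3.5,fy=3.5,interpolation=cv2.INTER_CUBIC))
E
```

```text
(no output)
```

View pics/t1.png

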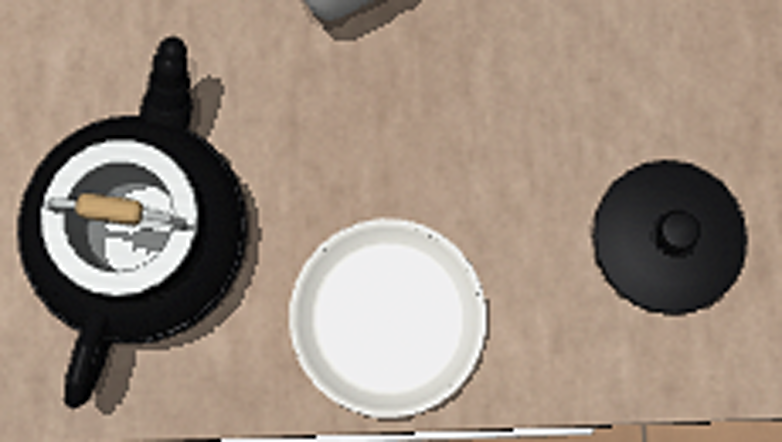

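View pics/s1.png

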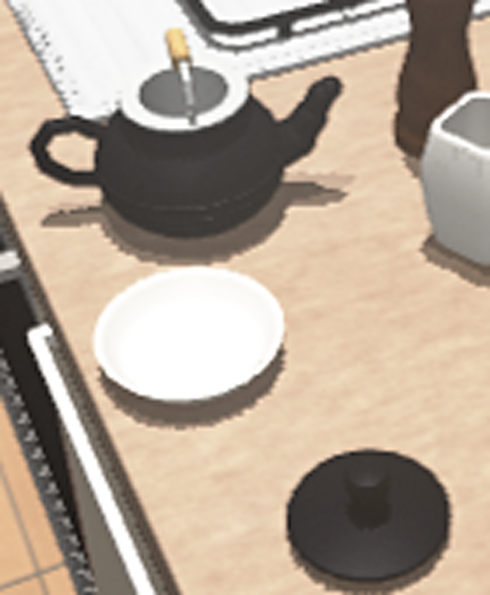

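In the top crop the grip bar is at about (109,208), running from (76,205) to (143,212). The flange centre is (119,217), the dish rim (388,317), the lid plate (670,237) and the knob (680,231). In the side crop the grip is (178,45), the flange (184,97), the dish rim (189,334), the lid plate (368,514) and the knob (368,482).

```bash
cat > h.py <<'E'
import numpy as np
from cell import bot, vision
C={n:vision.camera_info(n) for n in("side","top")}
def ray(n,u,v):
    K=C[n]["intrinsics"];T=np.array(C[n]["T"])
    d=np.linalg.inv(K)@[u,v,1]; d=T[:3,:3]@[d[0],-d[1],-d[2]]
    return T[:3,3],d/np.linalg.norm(d)
def tri(pt,ps):
    A=np.zeros((3,3));b=np.zeros(3);R=[ray("top",*pt),ray("side",*ps)]
    for o,d in R:
        P=np.eye(3)-np.outer(d,d);A+=P;b+=P@o
    X=np.linalg.solve(A,b); return X,[np.linalg.norm(np.cross(X-o,d)) for o,d in R]
def plane(n,p,z):
    o,d=ray(n,*p); return o+d*(z-o[2])/d[2]
T1=lambda x,y:((x+.5)/3.4+219.5,(y+.5)/3.4+224.5)
S1=lambda x,y:((x+.5)/3.5+194.5,(y+.5)/3.5+189.5)
E
python3 - <<'E'
from h import *
np.set_printoptions(precision=4,suppress=True)
for n,a,b,z in[("grip",(109,208),(178,45),.1105),("flange",(119,217),(184,97),.0825),("dish",(388.5,317.5),(189,334),.02),("plate",(670,237),(368,514),.011),("knob",(679,232),(368,480),.038)]:
    print(n,*tri(T1(*a),S1(*b)),plane("top",T1(*a),z)[:2],plane("side",S1(*b),z)[:2])
for a,b,z in[((76,205),(143,212),.117),((50,203),(188,224),.0825)]:
    p,q=plane("top",T1(*a),z),plane("top",T1(*b),z);print(p,q,np.degrees(np.arctan2(*(q-p)[[1,0]])))
p,q=plane("top",T1(172,50),.083),plane("top",T1(80,395),.06);print("spout/handle",p,q)
E
```

```text
grip [ 0.5838 -0.0925  0.1154] [np.float64(0.0009711039995849229), np.float64(0.000971103999585076)] [ 0.5854 -0.092 ] [ 0.5848 -0.0853]
flange [ 0.584  -0.0919  0.0772] [np.float64(0.0010480790756870792), np.float64(0.0010480790756870883)] [ 0.5844 -0.0928] [ 0.5809 -0.099 ]
dish [ 0.5335 -0.2253  0.0168] [np.float64(0.0011962216875289454), np.float64(0.001196221687528924)] [ 0.5345 -0.2255] [ 0.5315 -0.2284]
plate [ 0.5719 -0.378   0.0089] [np.float64(0.0010932728408819203), np.float64(0.0010932728408818194)] [ 0.5727 -0.3779] [ 0.5701 -0.3795]
knob [ 0.572  -0.3784  0.0346] [np.float64(0.0007669990772520242), np.float64(0.0007669990772522765)] [ 0.5724 -0.378 ] [ 0.57  -0.381]
[ 0.5865 -0.0772  0.117 ] [ 0.582  -0.1092  0.117 ] -97.90036939542772
[ 0.5926 -0.0585  0.0825] [ 0.5798 -0.127   0.0825] -100.57037397134525
spout/handle [ 0.6683 -0.12    0.083 ] [ 0.4989 -0.0699  0.06  ]
```

Call:
{"name": "carry_out", "arguments": {
  "series": [
    [[0,0,0],[0,0,-6.8],1],
    [[0,0,0],[0,0,-6.8],1],
    [[0,0,0],[0,0,-6.8],1],
    [[0,0,0],[0,0,-6.8],1],
    [[0,0,0],[0,0,-6.8],1],
    [[0,0,0],[0,0,-6.8],1],
    [[0,0,0],[0,0,-6.8],1],
    [[0,0,0],[0,0,-6.8],1],
    [[0,0,0],[0,0,-6.8],1],
    [[0,0,0],[0,0,0],1],
    [[0,0,0],[0,0,0],1]
  ]
}}

```text
time: 1.02
position: [0.1812, -0.519, 0.2419]
tool_rot: [-0.0, 0.765, 0.645, 0.0]
contact_force: [-0.6, 0.2, 0.3]
finger_gap: 0.0857
gripper_force: 0.0
```

```bash
cat >> h.py <<'E'
from scipy.spatial.transform import Rotation as Ro
def rel(target):
    s=bot.sense();q=s["tool_rot"];R=Ro.from_quat([q[1],q[2],q[3],q[0]])
    M=R.as_matrix()
    print("t",round(s["time"],2),"pos",np.round(s["position"],4),"yaw_y",np.round(np.degrees(np.arctan2(M[1,1],M[0,1])),2),"z",np.round(M[:,2],4),"F",np.round(s["contact_force"],2),"gap",round(s["finger_gap"],4),"gf",round(s["gripper_force"],2),"j",np.round(s["joints"],2))
    d=M.T@(np.array(target)-s["position"])*1000
    print("shift mm",np.round(d,1),"rows",np.linalg.norm(d)/41.7)
E
python3 -c "
from h import *
rel([.584,-.0925,.242]);print(plane('top',(266,212),0),plane('top',(257,180),.17),plane('top',(440,37),.0))"
```

```text
t 1.02 pos [ 0.1812 -0.519   0.2419] yaw_y -9.73 z [-2.e-04  8.e-04 -1.e+00] F [-0.62  0.18  0.34] gap 0.0857 gf 0.0 j [-1.37  0.33 -0.19  1.05 -0.    0.37]
shift mm [4.885e+02 3.249e+02 2.000e-01] rows 14.06893815182409
[ 0.74099328 -0.10321411  0.        ] [ 0.74586263 -0.10951413  0.17      ] [ 1.10425234 -0.46639908  0.        ]
```

Call:
{"name": "carry_out", "arguments": {
  "series": [
    [[28.7,19.1,0],[0,0,0],1],
    [[28.7,19.1,0],[0,0,0],1],
    [[28.7,19.1,0],[0,0,0],1],
    [[28.7,19.1,0],[0,0,0],1],
    [[28.7,19.1,0],[0,0,0],1],
    [[28.7,19.1,0],[0,0,0],1],
    [[28.7,19.1,0],[0,0,0],1],
    [[28.7,19.1,0],[0,0,0],1],
    [[28.7,19.1,0],[0,0,0],1],
    [[28.7,19.1,0],[0,0,0],1],
    [[28.7,19.1,0],[0,0,0],1],
    [[28.7,19.1,0],[0,0,0],1],
    [[28.7,19.1,0],[0,0,0],1],
    [[28.7,19.1,0],[0,0,0],1],
    [[28.7,19.1,0],[0,0,0],1],
    [[28.7,19.1,0],[0,0,0],1],
    [[28.7,19.1,0],[0,0,0],1],
    [[0,0,0],[0,0,0],1],
    [[0,0,0],[0,0,0],1]
  ]
}}

```text
time: 2.6
position: [0.5831, -0.0906, 0.2417]
tool_rot: [-0.0, 0.763, 0.646, -0.0]
contact_force: [-0.4, -0.9, -0.3]
finger_gap: 0.0852
gripper_force: 0.0
```

```bash
python3 -c "
from h import *
rel([.584,-.0925,.105])"
```

```text
t 2.6 pos [ 0.5831 -0.0906  0.2417] yaw_y -9.51 z [-7.e-04 -0.e+00 -1.e+00] F [-0.43 -0.9  -0.33] gap 0.0852 gf 0.0 j [-0.28  0.4  -0.08  1.09 -0.    1.46]
shift mm [ -1.7   1.3 136.7] rows 3.278324684890687
```

Call:
{"name": "carry_out", "arguments": {
  "series": [
    [[-1,1,20],[0,0,0],1],
    [[-0.7,0.3,20],[0,0,0],1],
    [[0,0,20],[0,0,0],1],
    [[0,0,20],[0,0,0],1],
    [[0,0,20],[0,0,0],1],
    [[0,0,18],[0,0,0],1],
    [[0,0,10],[0,0,0],1],
    [[0,0,8],[0,0,0],1],
    [[0,0,0],[0,0,0],1],
    [[0,0,0],[0,0,0],1]
  ],
  "newtons": 30
}}

```text
time: 3.43
position: [0.5834, -0.0945, 0.1066]
tool_rot: [0.0, 0.764, 0.645, -0.0]
contact_force: [-0.1, -0.5, 0.6]
finger_gap: 0.0857
gripper_force: 0.0
```

```bash
python3 - <<'E'
from h import *
import cv2
rel([.584,-.0925,.105])
s=vision.read_camera("side")[170:270,195:335,::-1];t=vision.read_camera("top")[230:330,220:360,::-1]
cv2.imwrite("pics/c2.png",cv2.resize(np.vstack([s,t]),None,fx=3,fy=3,interpolation=cv2.INTER_CUBIC))
E
```

```text
t 3.43 pos [ 0.5834 -0.0945  0.1066] yaw_y -9.62 z [ 1.e-04 -1.e-04 -1.e+00] F [-0.1  -0.48  0.65] gap 0.0857 gf 0.0 j [-0.29  0.52 -0.26  0.79 -0.    1.45]
shift mm [2.  0.2 1.6] rows 0.06260130041099433
```

View pics/c2.png

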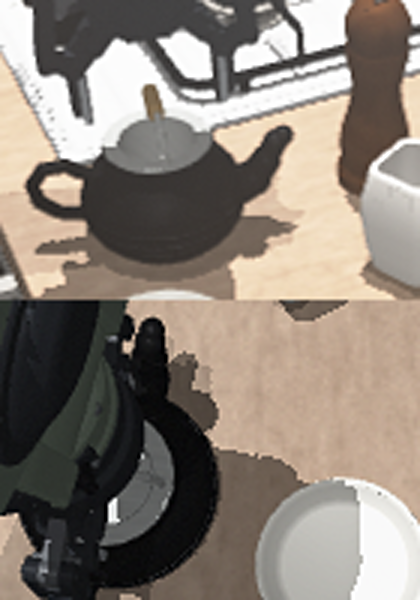

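Fingers at (82,90) and (228,70) in the side crop straddle the grip bar at (152,105); pot unmoved. Closing.

Call:
{"name": "carry_out", "arguments": {
  "series": [
    [[1,0,1],[0,0,0],0.3],
    [[0.5,0,0],[0,0,0],-0.2],
    [[0,0,0],[0,0,0],-0.5],
    [[0,0,0],[0,0,0],-0.7],
    [[0,0,0],[0,0,0],-1],
    [[0,0,0],[0,0,0],-1],
    [[0,0,0],[0,0,0],-1],
    [[0,0,0],[0,0,0],-1],
    [[0,0,0],[0,0,0],-1],
    [[0,0,0],[0,0,0],-1]
  ],
  "newtons": 40
}}

```text
time: 4.37
position: [0.5834, -0.0924, 0.1053]
tool_rot: [-0.0, 0.764, 0.646, -0.0]
contact_force: [-2.4, 1.1, 3.2]
finger_gap: 0.0114
gripper_force: 41.3
```

Call:
{"name": "carry_out", "arguments": {
  "series": [
    [[0,0,-1],[0,0,0],-1],
    [[0,0,-1],[0,0,0],-1],
    [[0,0,-1],[0,0,0],-1],
    [[0,0,-1],[0,0,0],-1],
    [[0,0,-1],[0,0,0],-1],
    [[0,0,-1],[0,0,0],-1]
  ]
}}

```text
time: 4.87
position: [0.5834, -0.0924, 0.111]
tool_rot: [-0.0, 0.764, 0.646, -0.0]
contact_force: [-0.3, 0.3, -4.7]
finger_gap: 0.0113
gripper_force: 40.1
```

Call:
{"name": "carry_out", "arguments": {
  "series": [
    [[0,0,-1],[0,0,0],-1],
    [[0,0,-1],[0,0,0],-1],
    [[0,0,-1],[0,0,0],-1],
    [[0,0,-1],[0,0,0],-1],
    [[0,0,-1],[0,0,0],-1],
    [[0,0,-1],[0,0,0],-1],
    [[0,0,-1],[0,0,0],-1],
    [[0,0,-1],[0,0,0],-1],
    [[0,0,0],[0,0,0],-1],
    [[0,0,0],[0,0,0],-1]
  ]
}}

```text
time: 5.7
position: [0.584, -0.0926, 0.1195]
tool_rot: [0.0, 0.764, 0.646, 0.0]
contact_force: [-0.3, -0.2, -1.2]
finger_gap: 0.0114
gripper_force: 40.6
```

Call:
{"name": "carry_out", "arguments": {
  "series": [
    [[0,0,-4],[0,0,0],-1],
    [[0,0,-8],[0,0,0],-1],
    [[0,0,-9],[0,0,0],-1],
    [[0,0,-9],[0,0,0],-1],
    [[0,0,-9],[0,0,0],-1],
    [[0,0,-9],[0,0,0],-1],
    [[0,0,-9],[0,0,0],-1],
    [[0,0,-9],[0,0,0],-1],
    [[0,0,-9],[0,0,0],-1],
    [[0,0,-6],[0,0,0],-1],
    [[0,0,-4],[0,0,0],-1],
    [[0,0,0],[0,0,0],-1],
    [[0,0,0],[0,0,0],-1]
  ]
}}

```text
time: 6.78
position: [0.5837, -0.0925, 0.2043]
tool_rot: [0.0, 0.764, 0.646, -0.0]
contact_force: [-0.7, 0.3, -1.4]
finger_gap: 0.0108
gripper_force: 40.7
```

```bash
python3 - <<'E'
from h import *
import cv2
rel([.5335,-.2258,.205])
s=vision.read_camera("side")[130:310,175:335,::-1];t=vision.read_camera("top")[200:380,210:370,::-1]
cv2.imwrite("pics/c3.png",cv2.resize(np.hstack([s,t]),None,fx=2.5,fy=2.5,interpolation=cv2.INTER_CUBIC))
E
```

```text
t 6.78 pos [ 0.5837 -0.0925  0.2043] yaw_y -9.56 z [ 0. -0. -1.] F [-0.67  0.28 -1.45] gap 0.0108 gf 40.65 j [-0.28  0.43 -0.14  1.   -0.    1.46]
shift mm [-139.8  -27.4   -0.7] rows 3.4154513061949623
```

View pics/c3.png

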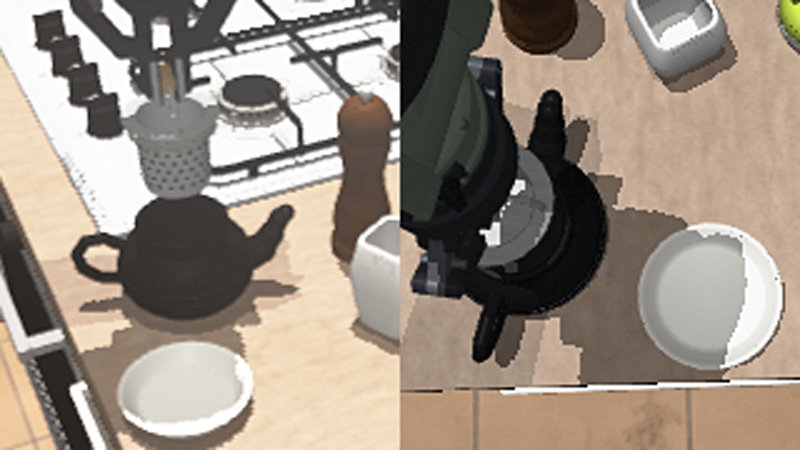

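Infuser is clear and upright at (172,150) above the pot; the pot has not moved.

Call:
{"name": "carry_out", "arguments": {
  "series": [
    [[-8,-1.5,0],[0,0,0],-1],
    [[-16,-3.1,0],[0,0,0],-1],
    [[-20,-4,0],[0,0,0],-1],
    [[-20,-4,0],[0,0,0],-1],
    [[-20,-4,0],[0,0,0],-1],
    [[-20,-4,0],[0,0,0],-1],
    [[-18,-3.5,0],[0,0,0],-1],
    [[-11,-2.1,0],[0,0,0],-1],
    [[-6.8,-1.2,0],[0,0,0],-1],
    [[0,0,0],[0,0,0],-1],
    [[0,0,0],[0,0,0],-1],
    [[0,0,0],[0,0,0],-1]
  ]
}}

```text
time: 7.88
position: [0.5337, -0.2251, 0.2042]
tool_rot: [-0.0, 0.763, 0.646, 0.0]
contact_force: [0.3, 0.7, -1.3]
finger_gap: 0.0113
gripper_force: 40.6
```

Call:
{"name": "carry_out", "arguments": {
  "series": [
    [[0,0,7],[0,0,0],-1],
    [[0,0,12],[0,0,0],-1],
    [[0,0,15],[0,0,0],-1],
    [[0,0,15],[0,0,0],-1],
    [[0,0,15],[0,0,0],-1],
    [[0,0,14],[0,0,0],-1],
    [[0,0,10],[0,0,0],-1],
    [[0,0,7],[0,0,0],-1],
    [[0,0,4],[0,0,0],-1],
    [[0,0,0],[0,0,0],-1],
    [[0,0,0],[0,0,0],-1]
  ]
}}

```text
time: 8.8
position: [0.5338, -0.2259, 0.1056]
tool_rot: [0.0, 0.764, 0.646, 0.0]
contact_force: [-0.3, -0.1, -1.2]
finger_gap: 0.0112
gripper_force: 40.6
```

```bash
python3 - <<'E'
from h import *
import cv2
rel([.5335,-.2258,.0923])
s=vision.read_camera("side")[200:320,175:335,::-1];t=vision.read_camera("top")[240:360,260:420,::-1]
cv2.imwrite("pics/c4.png",cv2.resize(np.vstack([s,t]),None,fx=2.5,fy=2.5,interpolation=cv2.INTER_CUBIC))
E
```

```text
t 8.8 pos [ 0.5338 -0.2259  0.1056] yaw_y -9.55 z [ 4.e-04 -2.e-04 -1.e+00] F [-0.27 -0.12 -1.16] gap 0.0112 gf 40.6 j [-0.53  0.5  -0.3   0.77 -0.    1.21]
shift mm [ 0.  -0.3 13.3] rows 0.3188393438211177
```

View pics/c4.png

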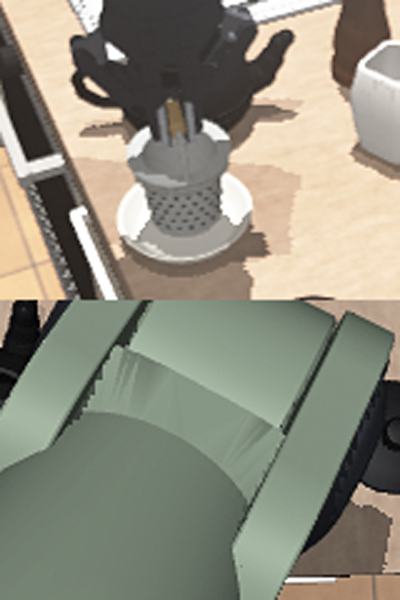

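The infuser hangs centred over the dish: foot at about (185,232), dish edges at 117 and 252. Lowering slowly to contact.

Call:
{"name": "carry_out", "arguments": {
  "series": [
    [[0,0,2],[0,0,0],-1],
    [[0,0,2],[0,0,0],-1],
    [[0,0,2],[0,0,0],-1],
    [[0,0,2],[0,0,0],-1],
    [[0,0,2],[0,0,0],-1],
    [[0,0,1],[0,0,0],-1],
    [[0,0,0],[0,0,0],-1],
    [[0,0,0],[0,0,0],-1]
  ]
}}

```text
time: 9.57
position: [0.5334, -0.2258, 0.0942]
tool_rot: [-0.0, 0.764, 0.646, -0.0]
contact_force: [0.1, 0.8, -0.7]
finger_gap: 0.0111
gripper_force: 40.6
```

Call:
{"name": "carry_out", "arguments": {
  "series": [
    [[0,0,0.5],[0,0,0],-1],
    [[0,0,0.5],[0,0,0],-1],
    [[0,0,0.5],[0,0,0],-1],
    [[0,0,0],[0,0,0],-1]
  ]
}}

```text
time: 9.9
position: [0.5335, -0.2258, 0.0927]
tool_rot: [-0.0, 0.764, 0.646, 0.0]
contact_force: [-1.1, 0.9, -1.9]
finger_gap: 0.0109
gripper_force: 40.6
```

Call:
{"name": "carry_out", "arguments": {
  "series": [
    [[0,0,0.5],[0,0,0],-1],
    [[0,0,0.5],[0,0,0],-1],
    [[0,0,0],[0,0,0],-1]
  ]
}}

```text
time: 10.15
position: [0.5336, -0.2259, 0.0924]
tool_rot: [0.0, 0.764, 0.646, 0.0]
contact_force: [-1.7, 0.5, 3.6]
finger_gap: 0.0113
gripper_force: 41.3
```

Call:
{"name": "carry_out", "arguments": {
  "series": [
    [[0,0,0.5],[0,0,0],-1],
    [[0,0,0.5],[0,0,0],-1],
    [[0,0,0],[0,0,0],-1]
  ]
}}

```text
time: 10.4
position: [0.5338, -0.226, 0.0924]
tool_rot: [0.001, 0.764, 0.646, 0.0]
contact_force: [-4.2, 1.6, 10.4]
finger_gap: 0.0113
gripper_force: 42.4
```

Contact at 0.0924 as predicted. Back off slightly, release, retract.

Call:
{"name": "carry_out", "arguments": {
  "series": [
    [[0,0,-0.8],[0,0,0],-1],
    [[0,0,0],[0,0,0],-0.6],
    [[0,0,0],[0,0,0],-0.4],
    [[0,0,0],[0,0,0],-0.2],
    [[0,0,0],[0,0,0],0.0],
    [[0,0,0],[0,0,0],0.2],
    [[0,0,0],[0,0,0],0.2],
    [[0,0,-10],[0,0,0],0.2],
    [[0,0,-15],[0,0,0],0.2],
    [[0,0,-20],[0,0,0],0.2],
    [[0,0,-20],[0,0,0],0.2],
    [[0,0,-20],[0,0,0],0.2],
    [[0,0,-15],[0,0,0],0.2],
    [[0,0,0],[0,0,0],0.2],
    [[0,0,0],[0,0,0],0.2]
  ]
}}

```text
time: 11.65
position: [0.5341, -0.2262, 0.1928]
tool_rot: [0.001, 0.764, 0.646, 0.0]
contact_force: [0.4, -0.2, -1.3]
finger_gap: 0.0514
gripper_force: 0.0
```

```bash
python3 - <<'E'
from h import *
rel([.572,-.378,.185])
E
```

```text
t 11.65 pos [ 0.5341 -0.2262  0.1928] yaw_y -9.56 z [ 0.0022 -0.0013 -1.    ] F [ 0.4  -0.21 -1.29] gap 0.0514 gf 0.0 j [-0.53  0.42 -0.19  0.96  0.    1.21]
shift mm [-143.4   62.5    8.1] rows 3.756976765905997
```

Call:
{"name": "carry_out", "arguments": {
  "series": [
    [[-8.4,3.5,0],[0,0,0],0.2],
    [[-18,8,0],[0,0,0],0.2],
    [[-20,8.7,0],[0,0,0],0.2],
    [[-20,8.7,0],[0,0,0],0.2],
    [[-20,8.7,0],[0,0,0],0.2],
    [[-20,8.7,0],[0,0,0],0.2],
    [[-18,8,0],[0,0,0],0.2],
    [[-12,5,0],[0,0,0],0.2],
    [[-7,3.2,0],[0,0,0],0.2],
    [[0,0,0],[0,0,0],0.2],
    [[0,0,0],[0,0,0],0.2]
  ]
}}

```text
time: 12.57
position: [0.5707, -0.3774, 0.1903]
tool_rot: [-0.001, 0.764, 0.646, -0.0]
contact_force: [0.7, -0.4, -0.4]
finger_gap: 0.051
gripper_force: 0.0
```

```bash
python3 - <<'E'
from h import *
import cv2
rel([.572,-.378,.031])
t=vision.read_camera("top")[225:355,220:450,::-1];s=vision.read_camera("side")[190:360,195:335,::-1]
s=cv2.resize(s,None,fx=2.8,fy=2.8,interpolation=cv2.INTER_CUBIC);t=cv2.resize(t,(392,222),interpolation=cv2.INTER_AREA)
cv2.imwrite("pics/c5.png",np.hstack([s,np.vstack([t,np.zeros((s.shape[0]-222,392,3),np.uint8)])]))
E
```

```text
t 12.57 pos [ 0.5707 -0.3774  0.1903] yaw_y -9.59 z [-0.0015  0.0016 -1.    ] F [ 0.66 -0.36 -0.37] gap 0.051 gf 0.0 j [-0.69  0.61  0.13  1.09  0.    1.05]
shift mm [ -0.6   1.6 159.3] rows 3.8199681443610864
```

View pics/c5.png

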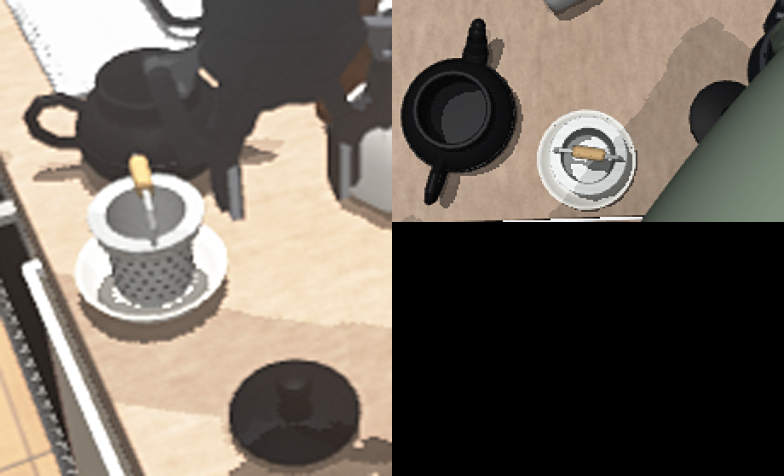

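The infuser stands level in the dish at (150,280) and the mouth is open at (453,109) in the top inset. Descending on the knob.

Call:
{"name": "carry_out", "arguments": {
  "series": [
    [[-0.6,1.6,8],[0,0,0],0.2],
    [[0,0,16],[0,0,0],0.2],
    [[0,0,20],[0,0,0],0.2],
    [[0,0,20],[0,0,0],0.2],
    [[0,0,20],[0,0,0],0.2],
    [[0,0,20],[0,0,0],0.2],
    [[0,0,18],[0,0,0],0.2],
    [[0,0,14],[0,0,0],0.2],
    [[0,0,10],[0,0,0],0.2],
    [[0,0,8],[0,0,0],0.2],
    [[0,0,4],[0,0,0],0.2],
    [[0,0,0],[0,0,0],0.2],
    [[0,0,0],[0,0,0],0.2]
  ]
}}

```text
time: 13.75
position: [0.5731, -0.3786, 0.0341]
tool_rot: [0.0, 0.764, 0.646, 0.0]
contact_force: [-1.0, 0.2, 0.9]
finger_gap: 0.0513
gripper_force: 0.0
```

Call:
{"name": "carry_out", "arguments": {
  "series": [
    [[0,0,0],[0,0,0],0],
    [[0,0,0],[0,0,0],-0.2],
    [[0,0,0],[0,0,0],-0.4],
    [[0,0,0],[0,0,0],-1],
    [[0,0,0],[0,0,0],-1],
    [[0,0,0],[0,0,0],-1],
    [[0,0,0],[0,0,0],-1]
  ],
  "newtons": 40
}}

```text
time: 14.33
position: [0.5729, -0.3788, 0.0344]
tool_rot: [0.0, 0.764, 0.646, -0.0]
contact_force: [-2.1, -0.5, 5.4]
finger_gap: 0.02
gripper_force: 39.1
```

```bash
python3 - <<'E'
from h import *
rel([.572,-.378,.031])
E
```

```text
t 14.33 pos [ 0.5729 -0.3788  0.0344] yaw_y -9.57 z [ 5.e-04 -8.e-04 -1.e+00] F [-2.12 -0.48  5.35] gap 0.02 gf 39.15 j [-0.69  0.75 -0.03  0.78 -0.    1.05]
shift mm [ 0.6 -1.   3.4] rows 0.08752244990558698
```

Gap reads 20 mm, so the pads sit a little high on the knob. I'll reopen, go lower and regrip.

Call:
{"name": "carry_out", "arguments": {
  "series": [
    [[0,0,0],[0,0,0],-0.2],
    [[0,0,0],[0,0,0],0],
    [[0,0,0],[0,0,0],0],
    [[0.5,-0.6,2],[0,0,0],0],
    [[0,0,2],[0,0,0],0],
    [[0,0,1],[0,0,0],0],
    [[0,0,0],[0,0,0],0],
    [[0,0,0],[0,0,0],0]
  ]
}}

```text
time: 15.0
position: [0.5722, -0.3778, 0.0283]
tool_rot: [-0.0, 0.764, 0.646, -0.0]
contact_force: [0.7, 0.6, 0.4]
finger_gap: 0.0424
gripper_force: 0.0
```

Call:
{"name": "carry_out", "arguments": {
  "series": [
    [[0,0,0],[0,0,0],-0.2],
    [[0,0,0],[0,0,0],-0.3],
    [[0,0,0],[0,0,0],-0.4],
    [[0,0,0],[0,0,0],-1],
    [[0,0,0],[0,0,0],-1],
    [[0,0,0],[0,0,0],-1],
    [[0,0,0],[0,0,0],-1]
  ]
}}

```text
time: 15.58
position: [0.5724, -0.378, 0.0289]
tool_rot: [0.0, 0.764, 0.646, 0.0]
contact_force: [-0.5, 0.1, 2.5]
finger_gap: 0.0203
gripper_force: 39.1
```

Call:
{"name": "carry_out", "arguments": {
  "series": [
    [[0,0,-2],[0,0,0],-1],
    [[0,0,-3],[0,0,0],-1],
    [[0,0,-3],[0,0,0],-1],
    [[0,0,-2],[0,0,0],-1],
    [[0,0,0],[0,0,0],-1],
    [[0,0,0],[0,0,0],-1]
  ]
}}

```text
time: 16.08
position: [0.5723, -0.3779, 0.0387]
tool_rot: [0.0, 0.764, 0.646, 0.0]
contact_force: [-0.4, 0.0, -2.4]
finger_gap: 0.0206
gripper_force: 39.1
```

Call:
{"name": "carry_out", "arguments": {
  "series": [
    [[0,0,-4],[0,0,0],-1],
    [[0,0,-8],[0,0,0],-1],
    [[0,0,-12],[0,0,0],-1],
    [[0,0,-14],[0,0,0],-1],
    [[0,0,-14],[0,0,0],-1],
    [[0,0,-14],[0,0,0],-1],
    [[0,0,-14],[0,0,0],-1],
    [[0,0,-14],[0,0,0],-1],
    [[0,0,-14],[0,0,0],-1],
    [[0,0,-10],[0,0,0],-1],
    [[0,0,-8],[0,0,0],-1],
    [[0,0,-4],[0,0,0],-1],
    [[0,0,0],[0,0,0],-1],
    [[0,0,0],[0,0,0],-1]
  ]
}}

```text
time: 17.25
position: [0.5721, -0.3777, 0.1684]
tool_rot: [-0.0, 0.764, 0.646, -0.0]
contact_force: [-0.5, 0.1, -2.5]
finger_gap: 0.02
gripper_force: 39.2
```

```bash
python3 - <<'E'
from h import *
import cv2
rel([.584,-.0925,.165])
s=vision.read_camera("side")[205:345,215:365,::-1];t=vision.read_camera("top")[250:330,215:305,::-1]
s=cv2.resize(s,(400,373),interpolation=cv2.INTER_CUBIC);t=cv2.resize(t,(400,356),interpolation=cv2.INTER_CUBIC)
cv2.imwrite("pics/c6.png",np.hstack([s[:356],t]))
E
```

```text
t 17.25 pos [ 0.5721 -0.3777  0.1684] yaw_y -9.56 z [-3.e-04  2.e-04 -1.e+00] F [-0.5   0.12 -2.48] gap 0.02 gf 39.17 j [-0.69  0.63  0.1   1.05 -0.    1.05]
shift mm [283.3 -35.7   3.4] rows 6.846847363550752
```

View pics/c6.png

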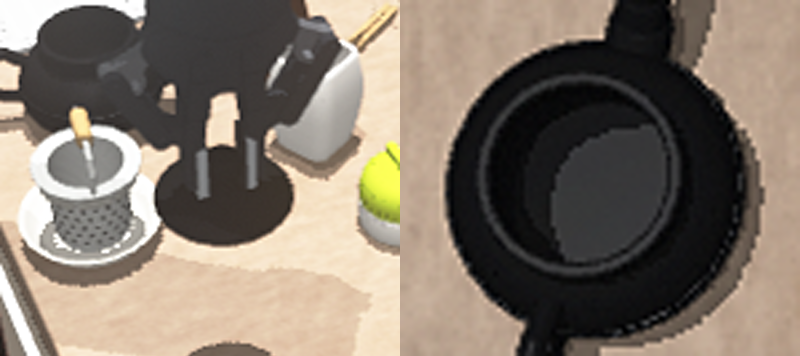

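Lid hangs level in the grip, its plate at (225,195); the mouth in the top crop is centred at (580,174).

```bash
python3 - <<'E'
from h import *
for d in(-.5,0,.5):print(plane("top",(214.5+180.5/4.444+d,249.5+174/4.45+d),.08))
t=plane("top",(214.5+180.5/4.444,249.5+174/4.45),.08)
rel([t[0],t[1],.168])
E
```

```text
[ 0.58535378 -0.0923993   0.08      ]
[ 0.58447607 -0.09324315  0.08      ]
[ 0.58359875 -0.09408662  0.08      ]
t 17.35 pos [ 0.5718 -0.3775  0.1676] yaw_y -9.56 z [-0.0013  0.0011 -1.    ] F [ 0.35 -0.61 -1.92] gap 0.0201 gf 39.17 j [-0.69  0.63  0.1   1.05  0.    1.05]
shift mm [ 2.824e+02 -3.470e+01 -1.000e-01] rows 6.823220153824861
```

Call:
{"name": "carry_out", "arguments": {
  "series": [
    [[6,-0.8,0],[0,0,0],-1],
    [[12,-1.5,0],[0,0,0],-1],
    [[18,-2.2,0],[0,0,0],-1],
    [[22,-2.7,0],[0,0,0],-1],
    [[24,-3,0],[0,0,0],-1],
    [[24,-3,0],[0,0,0],-1],
    [[24,-3,0],[0,0,0],-1],
    [[24,-3,0],[0,0,0],-1],
    [[24,-3,0],[0,0,0],-1],
    [[24,-3,0],[0,0,0],-1],
    [[24,-3,0],[0,0,0],-1],
    [[20,-2.4,0],[0,0,0],-1],
    [[16,-2,0],[0,0,0],-1],
    [[12,-1.4,0],[0,0,0],-1],
    [[8,-1,0],[0,0,0],-1],
    [[0,0,0],[0,0,0],-1],
    [[0,0,0],[0,0,0],-1],
    [[0,0,0],[0,0,0],-1]
  ]
}}

```text
time: 18.85
position: [0.5846, -0.0947, 0.1686]
tool_rot: [0.0, 0.764, 0.645, -0.0]
contact_force: [0.3, -0.7, -1.8]
finger_gap: 0.02
gripper_force: 39.2
```

```bash
python3 - <<'E'
from h import *
rel([.5842,-.0929,.117])
E
```

```text
t 18.85 pos [ 0.5846 -0.0947  0.1686] yaw_y -9.6 z [ 1.e-04 -5.e-04 -1.e+00] F [ 0.35 -0.68 -1.78] gap 0.02 gf 39.19 j [-0.28  0.46 -0.19  0.92 -0.    1.45]
shift mm [ 1.7 -0.7 51.6] rows 1.2373897552900697
```

Call:
{"name": "carry_out", "arguments": {
  "series": [
    [[1,-0.5,4],[0,0,0],-1],
    [[0.3,0,8],[0,0,0],-1],
    [[0,0,10],[0,0,0],-1],
    [[0,0,10],[0,0,0],-1],
    [[0,0,10],[0,0,0],-1],
    [[0,0,7],[0,0,0],-1],
    [[0,0,4],[0,0,0],-1],
    [[0,0,0],[0,0,0],-1],
    [[0,0,0],[0,0,0],-1],
    [[0,0,0],[0,0,0],-1]
  ]
}}

```text
time: 19.68
position: [0.5847, -0.0927, 0.116]
tool_rot: [0.0, 0.764, 0.646, 0.0]
contact_force: [1.0, 0.0, -2.0]
finger_gap: 0.0199
gripper_force: 39.2
```

```bash
python3 - <<'E'
from h import *
import cv2
rel([.5842,-.0929,.1009])
s=vision.read_camera("side")[190:270,195:305,::-1];t=vision.read_camera("top")[240:340,210:320,::-1]
s=cv2.resize(s,None,fx=3.6,fy=3.6,interpolation=cv2.INTER_CUBIC);t=cv2.resize(t,None,fx=3.6,fy=3.6,interpolation=cv2.INTER_CUBIC)
cv2.imwrite("pics/c7.png",np.hstack([s,t[:s.shape[0]]]))
E
```

```text
t 19.68 pos [ 0.5847 -0.0927  0.116 ] yaw_y -9.56 z [ 8.e-04 -2.e-04 -1.e+00] F [ 0.96  0.   -2.04] gap 0.0199 gf 39.19 j [-0.28  0.51 -0.25  0.81 -0.    1.46]
shift mm [-0.3 -0.5 15.1] rows 0.3615433928012828
```

View pics/c7.png

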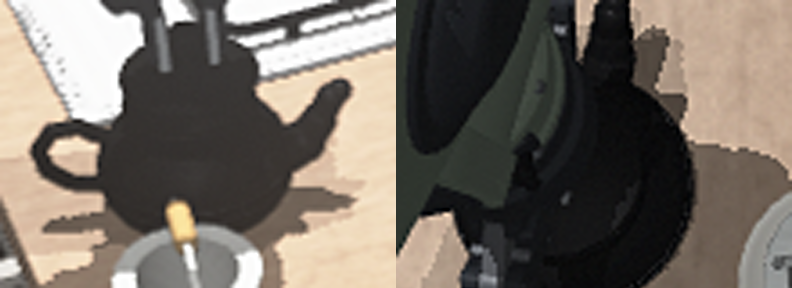

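The lid, at x 118–258 in the side crop, hovers centred over the neck. Lowering in small steps.

Call:
{"name": "carry_out", "arguments": {
  "series": [
    [[-0.3,-0.4,2],[0,0,0],-1],
    [[0,0,2],[0,0,0],-1],
    [[0,0,2],[0,0,0],-1],
    [[0,0,1],[0,0,0],-1],
    [[0,0,1],[0,0,0],-1],
    [[0,0,1],[0,0,0],-1],
    [[0,0,1],[0,0,0],-1],
    [[0,0,0],[0,0,0],-1]
  ]
}}

```text
time: 20.45
position: [0.5837, -0.0928, 0.1053]
tool_rot: [-0.0, 0.764, 0.646, -0.0]
contact_force: [0.3, 0.3, -2.4]
finger_gap: 0.0202
gripper_force: 39.2
```

Call:
{"name": "carry_out", "arguments": {
  "series": [
    [[0,0,1],[0,0,0],-1],
    [[0,0,1],[0,0,0],-1],
    [[0,0,1],[0,0,0],-1],
    [[0,0,0],[0,0,0],-1]
  ]
}}

```text
time: 20.78
position: [0.5837, -0.0928, 0.1023]
tool_rot: [-0.0, 0.764, 0.646, -0.0]
contact_force: [0.2, -0.3, -1.7]
finger_gap: 0.0198
gripper_force: 39.2
```

No contact on the way in, so the skirt is inside the mouth. Final millimetres.

Call:
{"name": "carry_out", "arguments": {
  "series": [
    [[0,0,0.5],[0,0,0],-1],
    [[0,0,0.5],[0,0,0],-1],
    [[0,0,0.5],[0,0,0],-1],
    [[0,0,0],[0,0,0],-1]
  ]
}}

```text
time: 21.12
position: [0.5839, -0.0928, 0.101]
tool_rot: [0.0, 0.764, 0.646, 0.0]
contact_force: [-0.1, 0.7, -1.9]
finger_gap: 0.0203
gripper_force: 39.2
```

Call:
{"name": "carry_out", "arguments": {
  "series": [
    [[0,0,0.5],[0,0,0],-1],
    [[0,0,0.5],[0,0,0],-1],
    [[0,0,0],[0,0,0],-1]
  ]
}}

```text
time: 21.37
position: [0.5839, -0.0929, 0.1008]
tool_rot: [0.0, 0.764, 0.646, 0.0]
contact_force: [-2.6, 0.8, 4.7]
finger_gap: 0.02
gripper_force: 39.7
```

Call:
{"name": "carry_out", "arguments": {
  "series": [
    [[0,0,-0.4],[0,0,0],-1],
    [[0,0,0],[0,0,0],-0.4],
    [[0,0,0],[0,0,0],-0.2],
    [[0,0,0],[0,0,0],0],
    [[0,0,0],[0,0,0],0.2],
    [[0,0,0],[0,0,0],0.2],
    [[0,0,0],[0,0,0],0.2],
    [[0,0,-6],[0,0,0],0.2],
    [[0,0,-15],[0,0,0],0.2],
    [[0,0,-25],[0,0,0],0.2],
    [[0,0,-25],[0,0,0],0.2],
    [[0,0,-25],[0,0,0],0.2],
    [[-20,0,-20],[0,0,0],0.2],
    [[-30,-15,0],[0,0,0],0.2],
    [[-30,-20,0],[0,0,0],0.2],
    [[-30,-20,0],[0,0,0],0.2],
    [[-30,-20,0],[0,0,0],0.2],
    [[-20,-15,0],[0,0,0],0.2],
    [[0,0,0],[0,0,0],0.2],
    [[0,0,0],[0,0,0],0.2]
  ]
}}

```text
time: 23.03
position: [0.468, -0.2366, 0.2171]
tool_rot: [0.0, 0.764, 0.645, 0.0]
contact_force: [1.4, -0.0, -0.1]
finger_gap: 0.0511
gripper_force: 0.0
```

```bash
python3 - <<'E'
from h import *
import cv2
rel([.5842,-.0929,.1009])
s=vision.read_camera("side")[170:320,195:345,::-1];t=vision.read_camera("top")[160:360,210:410,::-1]
s=cv2.resize(s,(400,400),interpolation=cv2.INTER_CUBIC);t=cv2.resize(t,(400,400),interpolation=cv2.INTER_CUBIC)
cv2.imwrite("pics/c8.png",np.hstack([s,t]))
E
```

```text
t 23.03 pos [ 0.468  -0.2366  0.2171] yaw_y -9.72 z [ 8.e-04 -1.e-04 -1.e+00] F [ 1.42 -0.02 -0.13] gap 0.0511 gf 0.0 j [-0.61  0.3  -0.3   0.97  0.    1.13]
shift mm [161.2  90.2 116.3] rows 5.234335469084189
```

View pics/c8.png

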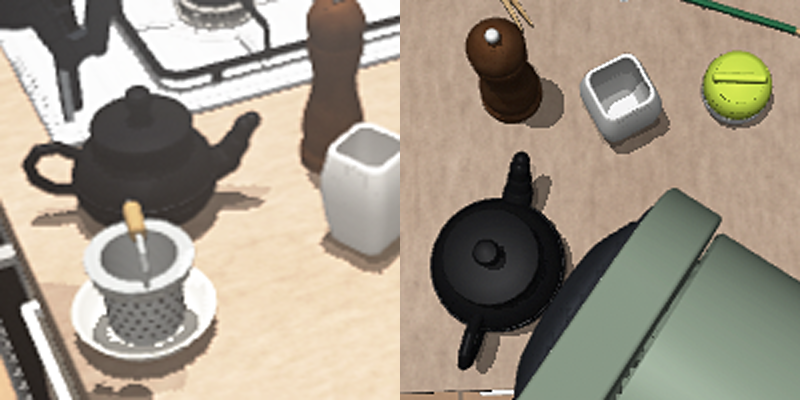

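The lid sits home and level on the pot at (140,125). The infuser stands upright in the dish at (145,290), and the mill, cup and timer have not moved. Handing in.

```bash
python3 -c "
from cell import ticket
print(ticket.finish_job())"
```

```text
the job is handed in; nothing more can be done
None
```

The infuser is out of the pot and standing in the drip dish, the lid is seated on the teapot, the bystanders look unmoved, and the job was handed in at about 23 s; the hand-in call returned no verdict.

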